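Tilt the terminal rail out through the trainer's service hatch

ROBOT

A 6-joint arm with a two-finger parallel gripper is mounted at the origin on the work surface. World frame = base frame: x ahead of the robot, y to its left, z up, the work surface at z = 0. Lengths are in m, angles in rad, forces in N, time in s.
With the tool pointing down it reaches from about 0.35 to 0.975 m from the base axis. Payload 4.9 kg.
Tool frame: the origin (TCP) lies between the finger pads; the fingertips stand 22 mm ahead of it and the grasp point (between the pads) lies 3 mm ahead of it; z points along the fingers, y is the line along which they close (so a half turn about z gives the same grasp; the last joint's range is limited). The gripper opens to 85 mm and grips with 20 to 120 N. Pads are 22 mm wide; open, the fingers measure 114 mm over their backs; the gripper's body (76 mm by 85 mm) begins 54 mm behind the grasp point. The pads swing forward as they close: fully open they stand 13 mm farther back than shut.
Start: joints at [1.046, 0.053, 1.613, -0, 1.476, -0.119], TCP at [0.247, 0.574, 0.253] pointing down, gripper open.
Joint ranges: [-3.01, 3.01], [-1.01, 2.22], [0.06, 2.58], [-1.02, 4.17], [0.09, 2.62], [-3.14, 3.14]. Speed limits (rad/s): [2.57, 2.57, 3.14, 3.14, 3.14, 3.14].

INTERFACE

Orientations are given as a unit quaternion [w, x, y, z].
In Python, from plant import state, grab_frame, get_calibration, job_done, recognise, regions_of gives the robot as it stands.
- The arm moves only by the tool apply_moves, never from a script. Its argument "targets" is a list of rows, each an object with "translation": the shift along the tool's x, y, z normalised to -1 to 1, where 1 is 100 mm, a list of three; "twist": the turn about the tool's z normalised to -1 to 1, where 1 is 0.1 rad; "hand": the opening, from 0 (shut) to 1 (fully open). A call has 1 to 8 rows; each row shifts and turns the commanded pose from where the row before left it, along the tool's axes as they then stand; what a row does not reach is not made up. A row lasts 1/10 s, in which the tool goes at most 50 mm and 8.59 degrees, less where a joint would pass 70% of its speed; a pose out of reach is approached as far as the arm can. A call with a number of a shift or a turn outside -1 to 1 is refused whole. A call with a gripper value outside its range is refused whole. The fingers move at their own pace and stop on an object; the grip force is fixed at half the most. Time passes only in rows, so rows that do not move let the fingers close. It gives the time, the measured TCP pose, the force, the opening and the grip force at its end, in the units of the state.
- state(): the state, without advancing time (a new reading comes with each control period).
- grab_frame(name): name is "scene" or "top"; returns the picture (420x560x3 uint8, red, green, blue); there is no depth.
- get_calibration(name): a dict with "camera_matrix" (3x3 intrinsics, pixels), "D" ([k1, k2, p1, p2, k3] as OpenCV has them; the pictures are not rectified), "pose" (4x4, takes a point from camera to world coordinates). Camera axes: x right, y up, looking along -z (the intrinsics and any distortion apply to the point x, -y, -z); pixel columns grow to the right and rows downward; lengths in m; the calibration is good to about 2 mm. A picture is of the moment at which its call begins. get_calibration takes no time and is no camera call.
- job_done(): hands the job in; it is judged then, once.
Trained networks look in the newest picture that a camera, given by its name, has taken for a name from the list of things; names that differ only in an ending like _2 or _b are one class to them, and where a whole thing is asked for, a point or a joint stands for the part that bears it (a point fixed in the world has none). Each returns a list of dicts, best first, with "score" (0 to 1); they miss things now and then, are a little off and sometimes report something else, mostly with a low value. They report only what shows in the picture. A call takes as long as a camera call. They do not tell look-alikes from the thing itself.
- recognise(camera, query): "point" ([x, y, z] in m, in world coordinates, good to about 4 mm: the middle of the surface that is visible of it).
- regions_of(camera, query): "pixels" (420x560 bool, what is visible of it).
The state is a dict: "time": time; "joint_pos": joint angles; "joint_vel": joint speeds; "joint_efforts": joint torques, N m; "tool_pos": TCP position; "tool_rot": TCP orientation; "contact_force": force on the tool from outside, world axes, zero at the start; "ft_torque": the same for the moment, N m; "gripper_width": opening from 0.0 (shut) to 1.0 (fully open); "grasp_force": force on a finger pad.
Only numpy, scipy, OpenCV 4.12 (cv2) and the standard library are available. Lean on these libraries where they do the work, as an engineer would, in place of code of your own. Each camera call takes 0.05 s, during which the arm holds its last target. There are 200 camera calls.

TASK

A terminal rail lies in the well of the electronics trainer, one end tucked under the deck, and it is longer than the service hatch. Take it by its terminal block, tilt it and ease it out slantwise through the hatch without jamming it hard against the case, and finish holding it in the gripper, still and roughly level over the hatch, a hand's breadth clear above the deck. Do not put it down or let go, and leave the multimeter, the jar and the interface box where they are.

Things in the scene. Friction and masses are not known exactly. Their poses are not given: they have to be found in the camera images.
- case: The trainer: fixed white case 280 (x) x 240 (y) x 66 mm high, blue 5 mm deck on top. Origin: centre of its underside, on the table; x runs along the well, away from the robot within 0.5 rad, z up. Well: 260 long (x -130 to 130) x 130 wide (y -65 to 65); floor 6 mm, deck underside 61 mm above the table. Deck covers the well's x -130 to -35 and 110 to 130. Jacks at the deck's sides stand 4 mm proud.
- hatch (a point): Centre of the hatch, at the level of the deck's top (66 mm above the table). The hatch is a plain rectangular opening in the deck, 145 mm along the case's x (case x -35 to 110) and 130 mm along its y. Same axes as the case.
- rail_block (a point): Centre of the grey terminal block on the rail, to be grasped across its 36 mm width: 32 mm along the rail, 38 high, top 46 and this point 27 mm above the rail's underside. 140 mm from the rail's near end, 80 from the far end; in the hatch at the start. x: along the rail, near to far end; z up. Rail and block weigh 0.11 to 0.23 kg, centre of mass about 18 mm from here towards the near end.
- rail_near (a point): Middle of the rail's near end face (the end under the deck), half-way up its 8 mm thickness. The rail is a straight aluminium top-hat rail, 220 long x 36 wide x 8 mm thick, lying flat and loose on the well's floor, along the case's x axis to within about 0.06 rad, its near end 4 to 16 mm from the well's near wall.
- rail_far (a point): Middle of the rail's far end face, half-way up its thickness, 220 mm from the near one.
- meter: Bystander: black handheld multimeter, 130 x 65 x 35 mm, lying on the table; origin at the centre of its underside.
- jar: Bystander: small closed jar, 56 mm across, 70 mm high; origin at the centre of its underside.
- daqbox: Bystander: grey interface box, 110 x 70 x 30 mm; origin at the centre of its underside.
Things that resemble listed ones, but are neither listed nor needed, are in the scene too. What is meant by the part that bears rail_block is not orange, and is the smaller of those in its own colour.

How it is judged:
On the way:
1. held by the fingers, the rail is tilted out: its far end is above the deck while its near end is still below the deck (height (world z) of rail_far above 0.07 m and height (world z) of rail_near below 0.056 m and contact force between the fingers and rail above 1 N), for 0.1 s.
At the end, for the whole second after the job is handed in: Rail held in the fingers, under 30 mm/s, off the case; both ends over 40 mm above the deck, block under 400 mm high; length level within 15 degrees, block up within 20; block within 120 mm of the hatch's centre seen from above. Meter, jar and box within 20 mm of their starts (height (world z) of each of rail_near, rail_far above 0.106 m and height (world z) of rail_block below 0.4 m and angle between rail_block's own x axis and vertical between 1.31 and 1.83 rad and angle between rail_block's own z axis and vertical below 0.35 rad and horizontal distance between rail_block and hatch below 0.12 m and contact force between the fingers and rail above 1 N and contact force between rail and case below 0.1 N and linear speed of rail below 0.03 m/s and distance of each of meter, jar, daqbox from where it was at the start of the episode below 0.02 m); the arm keeps its last pose, push and grip.
It fails at once if the multimeter is pushed more than 20 mm from its place (distance of meter from where it was at the start of the episode above 0.02 m).
It fails at once if the jar is pushed more than 20 mm from its place (distance of jar from where it was at the start of the episode above 0.02 m).
It fails at once if the interface box is pushed more than 20 mm from its place (distance of daqbox from where it was at the start of the episode above 0.02 m).
It fails at once if once tilted, the rail is jammed against the case with more than 40 N (contact force between rail and case above 40 N and angle between rail_block's own x axis and vertical below 1.5 rad).
It also fails if it takes over 35 s, if anything falls off the work surface, if the arm or the gripper's body presses on something with over 40 N, if the wrist force passes 120 N, or if a joint passes its speed limit or range.

## Working session

There is one attempt and no reset: what is moved stays moved. The work goes in short steps, Python scripts to look and compute and a tool call to move; the robot and the scene stay as the last step left them, time stands still between calls to the robot, and variables do not carry over. Pictures are saved under pics/ and viewed, at most 10 in all, crops included, and the job is handed in when it is done.

Besides the shell and the picture viewer there is one more tool, called after "Request:" as a command line: name --argument value ..., lists and objects as JSON in quotes. apply_moves: Moves the arm, as the interface text tells. Its arguments: {"type":"object","properties":{"targets":{"type":"array"}},"required":["targets"]}

```bash
mkdir -p pics; ls; cat > h.py <<'E'
from plant import *
import numpy as np, cv2
from scipy.spatial.transform import Rotation as R
def rot(q): return R.from_quat([q[1],q[2],q[3],q[0]])
def proj(c,P):
    k=get_calibration(c);T=np.linalg.inv(np.array(k["pose"]));p=np.atleast_2d(P)@T[:3,:3].T+T[:3,3]
    p=p*[1,-1,-1]
    return cv2.projectPoints(p,np.zeros(3),np.zeros(3),np.array(k["camera_matrix"],float),np.array(k["D"],float))[0][:,0]
def ray(c,uv,z):
    k=get_calibration(c);T=np.array(k["pose"])
    n=cv2.undistortPoints(np.array(uv,float).reshape(-1,1,2),np.array(k["camera_matrix"],float),np.array(k["D"],float))[:,0]
    d=np.c_[n[:,0],-n[:,1],-np.ones(len(n))]@T[:3,:3].T
    o=T[:3,3]; s=(z-o[2])/d[:,2]
    return o+d*s[:,None]
def save(im,n): cv2.imwrite('pics/'+n,cv2.cvtColor(im,cv2.COLOR_RGB2BGR))
E
python3 - <<'E'
from h import *
for c in("top","scene"):
    im=grab_frame(c);save(im,c+'0.png')
    print(c,np.round(get_calibration(c)["pose"],3).tolist())
    for n in("case","rail_block","rail_near","rail_far","meter","jar","daqbox"):
        for r in recognise(c,n): print(c,n,round(r["score"],2),np.round(r["point"],3),proj(c,r["point"]).round())
s=state();print(s)
E
```

```text
pics
top [[0.028, 0.991, -0.133, 0.309], [-1.0, 0.029, 0.007, 0.032], [0.01, 0.132, 0.991, 1.229], [0.0, 0.0, 0.0, 1.0]]
top case 0.87 [0.477 0.023 0.068] [[282. 206.]]
top rail_block 0.72 [0.198 0.336 0.003] [[145. 324.]]
top rail_block 0.55 [0.503 0.048 0.012] [[272. 198.]]
top rail_block 0.44 [ 0.415 -0.353  0.034] [[442. 239.]]
top rail_near 0.85 [0.71  0.3   0.007] [[172. 112.]]
top rail_near 0.8 [0.501 0.048 0.012] [[272. 199.]]
top rail_near 0.65 [ 0.199  0.337 -0.001] [[144. 324.]]
top rail_far 0.97 [0.503 0.045 0.012] [[274. 198.]]
top rail_far 0.91 [0.201 0.338 0.005] [[144. 323.]]
top rail_far 0.76 [0.717 0.298 0.003] [[173. 110.]]
top rail_far 0.56 [ 0.414 -0.352  0.035] [[442. 239.]]
top meter 0.67 [ 0.415 -0.353  0.034] [[442. 239.]]
top jar 0.93 [0.491 0.391 0.07 ] [[121. 195.]]
top jar 0.33 [0.501 0.047 0.015] [[273. 199.]]
top daqbox 0.6 [ 0.584 -0.356  0.029] [[442. 168.]]
scene [[0.883, -0.357, 0.305, 0.826], [0.469, 0.662, -0.584, -0.657], [0.006, 0.659, 0.752, 0.963], [0.0, 0.0, 0.0, 1.0]]
scene case 0.61 [ 0.477 -0.002  0.067] [[276. 229.]]
scene rail_block 0.94
[... 751 characters left out ...]
8, 'joint_pos': array([ 1.04599907e+00,  5.26532251e-02,  1.61284009e+00,  7.30782224e-06,
        1.47597320e+00, -1.19021355e-01]), 'joint_vel': array([-0.00013773,  0.00210472,  0.00101762,  0.00061041, -0.00080141,
       -0.00124023]), 'joint_efforts': array([ 4.82831510e-04, -3.93648148e+01, -3.70437276e+01,  5.58610651e-07,
        5.87167051e-04,  1.85614817e-05]), 'tool_pos': array([0.24672364, 0.57425399, 0.25336843]), 'tool_rot': array([1.65018204e-05, 2.01499220e-01, 9.79488673e-01, 6.09766442e-05]), 'contact_force': array([-0.07737034,  0.62311772,  0.58823964]), 'ft_torque': array([-0.01862386, -0.04766728, -0.04561381]), 'grasp_force': 0.0, 'gripper_width': 1.0054142749056034}
```

View pics/top0.png

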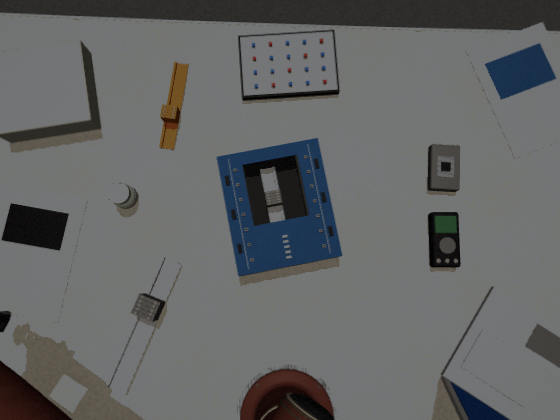

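View pics/scene0.png

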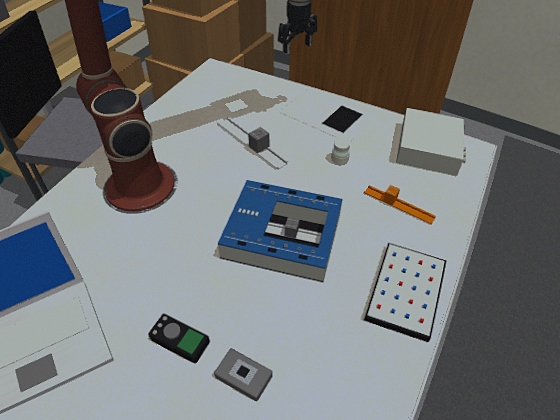

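The top view has three candidates. One is the grey block in the hatch (272,198), one is a larger grey block on a bare rail at (147,308), and one is the orange rail at (172,112). I choose the one in the hatch, since it is not orange and is the smaller grey one. Next I check it in a close crop and fit the case and rail.

```bash
cat > fit.py <<'E'
from h import *
im=grab_frame("top")
# case: deck blue
hsv=cv2.cvtColor(im,cv2.COLOR_RGB2HSV)
m=((hsv[...,0]>100)&(hsv[...,0]<125)&(hsv[...,1]>120)).astype(np.uint8)
m[:, :200]=0;m[:,360:]=0;m[:120]=0;m[290:]=0
m=cv2.morphologyEx(m,cv2.MORPH_CLOSE,np.ones((5,5)))
c=max(cv2.findContours(m,0,2)[0],key=cv2.contourArea)[:,0].astype(float)
W=ray("top",c,0.066)
(cx,cy),(w,h),a=cv2.minAreaRect(W[:,:2].astype(np.float32)*1000)
print("case rect mm",cx,cy,w,h,a)
n=[(r["score"],r["pixels"]) for r in regions_of("top","case")]
for s,p in n:
    c=max(cv2.findContours(p.astype(np.uint8),0,2)[0],key=cv2.contourArea)[:,0].astype(float)
    print("net",s,cv2.minAreaRect(ray("top",c,0.066)[:,:2].astype(np.float32)*1000))
x0,y0,x1,y1=225,140,335,240
save(cv2.resize(im[y0:y1,x0:x1],None,fx=6,fy=6,interpolation=cv2.INTER_CUBIC)[:600,:],'crop1.png')
s=grab_frame("scene")
save(cv2.resize(s[180:270,230:345],None,fx=6,fy=6,interpolation=cv2.INTER_CUBIC),'crop2.png')
for c in("top","scene"):
    for r in regions_of(c,"rail_block"):
        p=r["pixels"];v,u=np.nonzero(p)
        print(c,r["score"],u.mean(),v.mean(),u.min(),u.max(),v.min(),v.max(),p.sum())
E
python3 fit.py
```

```text
case rect mm 477.8994140625 32.503746032714844 279.63250732421875 237.6712188720703 12.627609252929688
net 0.56 ((477.7809753417969, 33.18738555908203), (281.9188537597656, 240.6260528564453), 12.484015464782715)
top 0.96 173.01322957198443 105.70817120622569 160 187 62 148 1285
top 0.73 142.6159057437408 324.0877761413844 105 180 256 393 3395
top 0.7 271.89923469387753 194.14030612244898 260 283 168 221 784
scene 0.86 399.4022346368715 202.8268156424581 365 434 187 223 716
scene 0.79 255.64010743061772 141.64547896150404 221 286 118 168 1117
scene 0.67 292.4879773691655 230.9052333804809 265 320 217 243 707
```

View crops.

View pics/crop1.png

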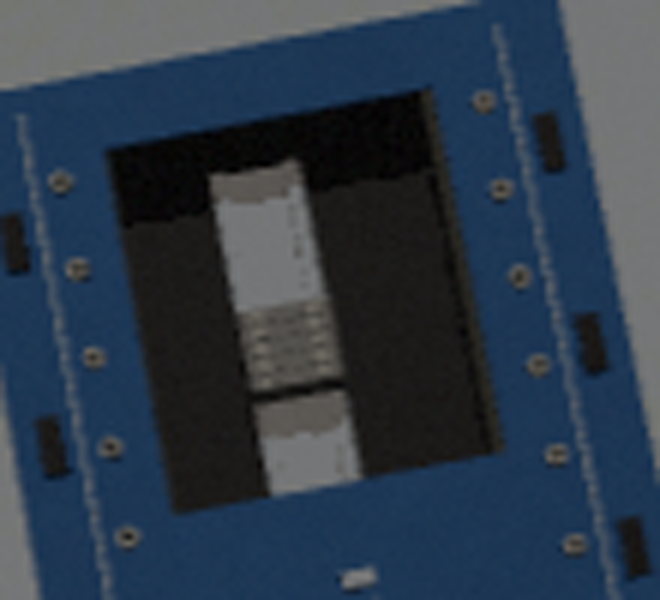

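View pics/crop2.png

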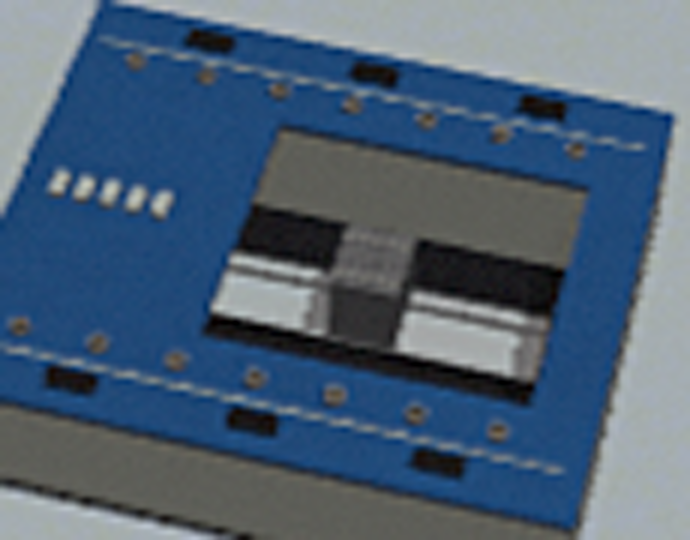

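Crop 1 shows a grey block on a silver rail inside the hatch, with its top at about (240–343, 295–393) in the crop. The rail's far edge is near (211,177)–(298,160). Crop 2 agrees, so the choice stands.

```bash
python3 - <<'E'
from h import *
o=np.array([225,140])
f=lambda a:(np.array(a)+.5)/6-.5+o
C=np.array([.478,.033]);yaw=np.radians(12.55)
M=np.array([[np.cos(yaw),np.sin(yaw)],[-np.sin(yaw),np.cos(yaw)]])
b=ray("top",f([[240,312],[328,295],[343,378],[252,391]]),.052)
far=ray("top",f([[211,177],[298,160]]),.014)
side=ray("top",f([[270,494],[361,480]]),.014)
h=ray("top",f([[106,150],[430,90],[500,450],[176,512]]),.066)
for n,p in(("block",b),("far",far),("side",side),("hatch",h)):
    print(n,p.round(4)[:,:2].tolist(),"mean",p.mean(0).round(4),"case",(M@(p.mean(0)[:2]-C)).round(4), "w",np.linalg.norm(p[0]-p[1]).round(4))
d=far.mean(0)-side.mean(0);print("yaw rail",np.degrees(np.arctan2(d[1],d[0])),"hatch yaw",)
# scene-view check: block corners top
q=b.mean(0);print(proj("scene",q), "crop2",(proj("scene",q)-[230,180])*6)
s=state();m=rot(s["tool_rot"]);print(m.as_matrix().round(3),s["tool_pos"])
E
```

```text
block [[0.5116, 0.0654], [0.5193, 0.0315], [0.4869, 0.0247], [0.4808, 0.0598]] mean [0.4997 0.0454 0.052 ] case [0.0238 0.0074] w 0.0348
far [[0.573, 0.08], [0.5811, 0.0451]] mean [0.577  0.0626 0.014 ] case [0.1031 0.0073] w 0.0358
side [[0.4451, 0.0522], [0.4518, 0.0162]] mean [0.4485 0.0342 0.014 ] case [-0.0286  0.0076] w 0.0367
hatch [[0.5711, 0.1188], [0.5986, -0.0058], [0.4587, -0.0359], [0.4314, 0.0869]] mean [0.515 0.041 0.066] case [ 0.0378 -0.0002] w 0.1275
yaw rail 12.431850991521197 hatch yaw
[[291.39001157 223.12484575]] crop2 [[368.34006939 258.74907449]]
[[-0.919  0.395  0.   ]
 [ 0.395  0.919  0.   ]
 [-0.     0.    -1.   ]] [0.24672124 0.57423152 0.25332578]
```

Request:
apply_moves --targets '[{"translation":[0,0,0],"twist":-0.9,"hand":0.65},{"translation":[0,0,0],"twist":-0.9,"hand":0.65},{"translation":[0,0,0],"twist":-0.9,"hand":0.65},{"translation":[0,0,0],"twist":-0.9,"hand":0.65},{"translation":[0,0,0],"twist":-0.9,"hand":0.65},{"translation":[0,0,0],"twist":-0.9,"hand":0.65},{"translation":[0,0,0],"twist":-0.85,"hand":0.65},{"translation":[0,0,0],"twist":0,"hand":0.65}]'

```text
time: 1.85
tool_pos: [0.2467, 0.5742, 0.2533]
tool_rot: [-0.0, -0.109, 0.994, -0.0]
contact_force: [-0.0, 0.8, 0.2]
gripper_width: 0.65
grasp_force: 0.0
```

Request:
apply_moves --targets '[{"translation":[-0.09,-0.38,0],"twist":0,"hand":0.65},{"translation":[-0.09,-0.38,0],"twist":0,"hand":0.65},{"translation":[-0.09,-0.38,0],"twist":0,"hand":0.65},{"translation":[-0.09,-0.38,0],"twist":0,"hand":0.65},{"translation":[-0.09,-0.38,0],"twist":0,"hand":0.65},{"translation":[-0.09,-0.38,0],"twist":0,"hand":0.65},{"translation":[-0.09,-0.38,0],"twist":0,"hand":0.65},{"translation":[-0.09,-0.38,0],"twist":0,"hand":0.65}]'

```text
time: 2.65
tool_pos: [0.3835, 0.2917, 0.2535]
tool_rot: [0.0, -0.108, 0.994, 0.0]
contact_force: [0.9, -0.1, 0.3]
gripper_width: 0.649
grasp_force: 0.0
```

Request:
apply_moves --targets '[{"translation":[-0.09,-0.38,0],"twist":0,"hand":0.65},{"translation":[-0.09,-0.38,0],"twist":0,"hand":0.65},{"translation":[-0.09,-0.38,0],"twist":0,"hand":0.65},{"translation":[-0.09,-0.38,0],"twist":0,"hand":0.65},{"translation":[-0.09,-0.38,0],"twist":0,"hand":0.65},{"translation":[-0.09,-0.38,0],"twist":0,"hand":0.65},{"translation":[-0.09,-0.38,0],"twist":0,"hand":0.65},{"translation":[0,0,0],"twist":0,"hand":0.65}]'

```text
time: 3.45
tool_pos: [0.5037, 0.0438, 0.2535]
tool_rot: [0.0, -0.106, 0.994, -0.001]
contact_force: [-0.9, 0.3, 0.7]
gripper_width: 0.648
grasp_force: 0.0
```

```bash
cat > st.py <<'E'
from h import *
s=state();m=rot(s["tool_rot"]).as_matrix();p=s["tool_pos"]
print(s["time"],p.round(4),"yaw y",np.degrees(np.arctan2(m[1,1],m[0,1])).round(2),"zdir",m[:,2].round(3),"w",s["gripper_width"],"F",s["contact_force"].round(1),"grip",s["grasp_force"])
print("to block, tool axes mm",(m.T@(np.array([.4998,.0455,.040])-p)*1000).round(1))
E
python3 st.py
```

```text
3.45 [0.5037 0.0438 0.2535] yaw y 102.15 zdir [ 0.001 -0.001 -1.   ] w 0.6483190997834866 F [-0.9  0.3  0.7] grip 0.0
to block, tool axes mm [  3.5   2.8 213.5]
```

Request:
apply_moves --targets '[{"translation":[0.035,0.03,0.3],"twist":0,"hand":0.65},{"translation":[0,0,0.4],"twist":0,"hand":0.65},{"translation":[0,0,0.4],"twist":0,"hand":0.65},{"translation":[0,0,0.3],"twist":0,"hand":0.65},{"translation":[0,0,0.2],"twist":0,"hand":0.65},{"translation":[0,0,0.2],"twist":0,"hand":0.65},{"translation":[0,0,0],"twist":0,"hand":0.65}]'

```text
time: 4.15
tool_pos: [0.4956, 0.0502, 0.0702]
tool_rot: [-0.003, -0.109, 0.994, 0.001]
contact_force: [-1.2, -0.7, 0.7]
gripper_width: 0.644
grasp_force: 0.0
```

Request:
apply_moves --targets '[{"translation":[0,0,0.12],"twist":0,"hand":0.65},{"translation":[0,0,0.12],"twist":0,"hand":0.65},{"translation":[0,0,0.09],"twist":0,"hand":0.65},{"translation":[0,0,0],"twist":0,"hand":0.65}]'

```text
time: 4.55
tool_pos: [0.4985, 0.0495, 0.0399]
tool_rot: [-0.0, -0.109, 0.994, 0.0]
contact_force: [-0.3, -0.8, -0.4]
gripper_width: 0.649
grasp_force: 0.0
```

```bash
python3 st.py; python3 -c "
from h import *
im=grab_frame('scene');save(cv2.resize(im[140:280,200:380],None,fx=4,fy=4,interpolation=cv2.INTER_CUBIC),'desc.png')"
```

```text
4.55 [0.4985 0.0495 0.0399] yaw y 102.54 zdir [-0.  0. -1.] w 0.6492751128436735 F [-0.3 -0.8 -0.4] grip 0.0
to block, tool axes mm [-0.4 -4.1 -0.1]
```

View pics/desc.png

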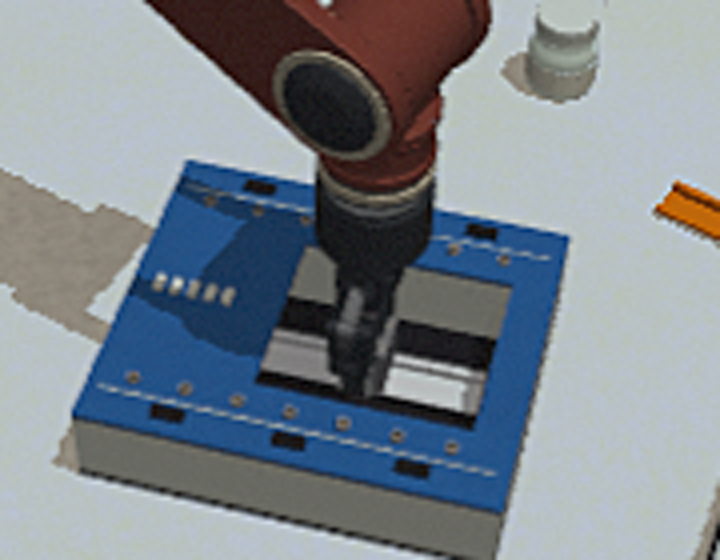

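The fingers straddle the block in the hatch at about (360,350) in the crop. The tool is 4 mm off to the side, so I centre it and close.

Request:
apply_moves --targets '[{"translation":[0,-0.04,0],"twist":0,"hand":0.65},{"translation":[0,0,0],"twist":0,"hand":0.0},{"translation":[0,0,0],"twist":0,"hand":0.0},{"translation":[0,0,0],"twist":0,"hand":0.0},{"translation":[0,0,0],"twist":0,"hand":0.0},{"translation":[0,0,0],"twist":0,"hand":0.0}]'

```text
time: 5.2
tool_pos: [0.4996, 0.0454, 0.0407]
tool_rot: [0.0, -0.109, 0.994, -0.0]
contact_force: [-0.1, -1.0, 2.9]
gripper_width: 0.411
grasp_force: 61.1
```

Request:
apply_moves --targets '[{"translation":[0,0,0],"twist":0,"hand":0.0},{"translation":[0,0,-0.1],"twist":0,"hand":0.0},{"translation":[0,0,-0.1],"twist":0,"hand":0.0},{"translation":[0,0,-0.1],"twist":0,"hand":0.0},{"translation":[0,0,0],"twist":0,"hand":0.0}]'

```text
time: 5.7
tool_pos: [0.5006, 0.0455, 0.0725]
tool_rot: [0.002, -0.109, 0.994, -0.0]
contact_force: [-0.5, -0.0, -1.7]
gripper_width: 0.413
grasp_force: 60.7
```

```bash
python3 st.py
```

```text
5.7 [0.5006 0.0455 0.0725] yaw y 102.57 zdir [ 0.004 -0.    -1.   ] w 0.41339217981126697 F [-0.5 -0.  -1.7] grip 60.65568566322327
to block, tool axes mm [ 0.9  0.2 32.5]
```

Request:
apply_moves --targets '[{"translation":[0,0,-0.06],"twist":0,"hand":0.0},{"translation":[0,0,-0.06],"twist":0,"hand":0.0},{"translation":[0,0,-0.03],"twist":0,"hand":0.0},{"translation":[0,0,-0.03],"twist":0,"hand":0.0},{"translation":[0,0,0],"twist":0,"hand":0.0}]'

```text
time: 6.2
tool_pos: [0.4991, 0.0455, 0.0879]
tool_rot: [0.0, -0.109, 0.994, 0.0]
contact_force: [2.2, -0.5, -4.3]
gripper_width: 0.411
grasp_force: 62.0
```

Request:
apply_moves --targets '[{"translation":[0,0,-0.02],"twist":0,"hand":0.0},{"translation":[0,0,-0.02],"twist":0,"hand":0.0},{"translation":[0,0,0],"twist":0,"hand":0.0}]'

```text
time: 6.5
tool_pos: [0.4979, 0.0453, 0.0906]
tool_rot: [-0.002, -0.109, 0.994, 0.0]
contact_force: [0.0, -1.5, -13.2]
gripper_width: 0.411
grasp_force: 61.3
```

```bash
python3 st.py; python3 -c "
from h import *
im=grab_frame('scene');save(cv2.resize(im[140:280,200:380],None,fx=4,fy=4,interpolation=cv2.INTER_CUBIC),'lift.png')"
```

```text
6.5 [0.4979 0.0453 0.0906] yaw y 102.56 zdir [-0.003 -0.    -1.   ] w 0.41139041021777917 F [  0.   -1.5 -13.2] grip 61.288901567459106
to block, tool axes mm [-2.1 -0.3 50.6]
```

View pics/lift.png

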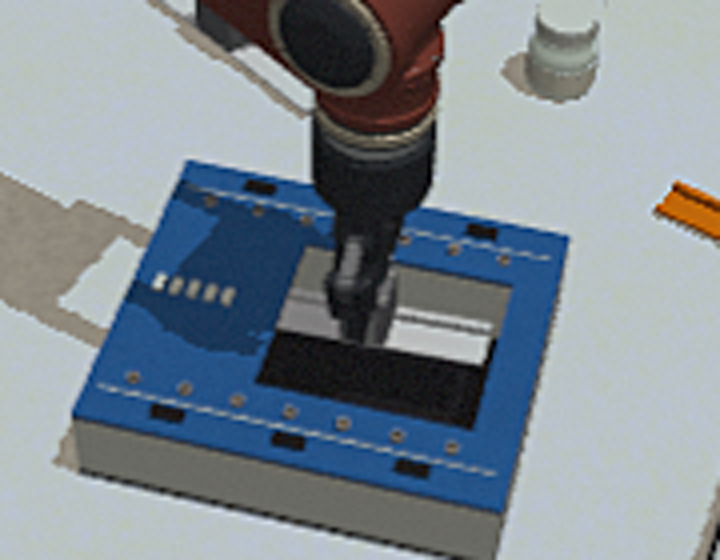

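The rail is up, and its top surface touches the deck edge at about 12 N. I keep going in small steps and watch the force.

Request:
apply_moves --targets '[{"translation":[0,0,-0.02],"twist":0,"hand":0.0},{"translation":[0,0,0],"twist":0,"hand":0.0}]'

```text
time: 6.75
tool_pos: [0.497, 0.0453, 0.0926]
tool_rot: [-0.003, -0.11, 0.994, -0.0]
contact_force: [-4.6, -3.5, -15.5]
gripper_width: 0.412
grasp_force: 61.6
```

Request:
apply_moves --targets '[{"translation":[0,0,-0.01],"twist":0,"hand":0.0},{"translation":[0,0,-0.01],"twist":0,"hand":0.0},{"translation":[0,0,0],"twist":0,"hand":0.0}]'

```text
time: 7.05
tool_pos: [0.4963, 0.0452, 0.0941]
tool_rot: [-0.004, -0.11, 0.994, -0.0]
contact_force: [-5.3, -4.4, -15.5]
gripper_width: 0.409
grasp_force: 62.0
```

Request:
apply_moves --targets '[{"translation":[0,0,-0.01],"twist":0,"hand":0.0},{"translation":[0,0,0],"twist":0,"hand":0.0}]'

```text
time: 7.25
tool_pos: [0.496, 0.0451, 0.0948]
tool_rot: [-0.004, -0.11, 0.994, -0.0]
contact_force: [-6.1, -4.0, -16.4]
gripper_width: 0.415
grasp_force: 62.0
```

The force has plateaued at about 16 N, which means the rail is pivoting in the grip. I keep lifting.

Request:
apply_moves --targets '[{"translation":[0,0,-0.015],"twist":0,"hand":0.0},{"translation":[0,0,-0.015],"twist":0,"hand":0.0},{"translation":[0,0,0],"twist":0,"hand":0.0}]'

```text
time: 7.55
tool_pos: [0.4953, 0.0452, 0.0972]
tool_rot: [-0.005, -0.11, 0.994, 0.0]
contact_force: [-7.3, -3.7, -17.6]
gripper_width: 0.41
grasp_force: 62.2
```

Request:
apply_moves --targets '[{"translation":[0,0,-0.015],"twist":0,"hand":0.0},{"translation":[0,0,-0.015],"twist":0,"hand":0.0},{"translation":[0,0,0],"twist":0,"hand":0.0}]'

```text
time: 7.85
tool_pos: [0.4951, 0.0455, 0.0999]
tool_rot: [-0.005, -0.109, 0.994, 0.001]
contact_force: [-7.5, -2.4, -18.3]
gripper_width: 0.416
grasp_force: 62.3
```

```bash
python3 st.py; python3 -c "
from h import *
im=grab_frame('scene');save(cv2.resize(im[170:260,260:360],None,fx=6,fy=6,interpolation=cv2.INTER_CUBIC),'tilt.png')"
```

```text
7.85 [0.4951 0.0455 0.0999] yaw y 102.57 zdir [-0.011 -0.    -1.   ] w 0.41560401078680576 F [ -7.5  -2.4 -18.3] grip 62.298957109451294
to block, tool axes mm [-5.2 -1.2 59.8]
```

View pics/tilt.png

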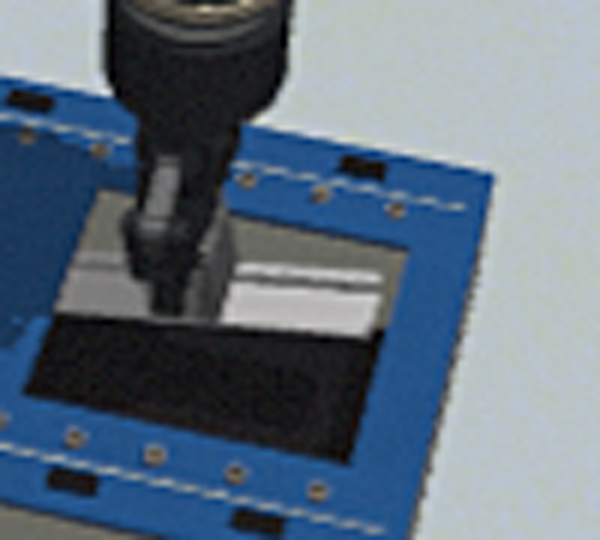

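```bash
cat > farz.py <<'E'
from h import *
import sys
C=np.array([.478,.033]);yaw=np.radians(12.55);ey=np.array([-np.sin(yaw),np.cos(yaw)]);ex=np.array([np.cos(yaw),np.sin(yaw)])
o=np.array([float(a) for a in sys.argv[1:3]]);sc=float(sys.argv[3])
for a,y in zip(sys.argv[4:],(-.011,.025)):
    uv=(np.array([float(t) for t in a.split(',')])+.5)/sc-.5+o
    A=ray("scene",[uv],0)[0];B=ray("scene",[uv],.1)[0]
    f=lambda P:(P[:2]-C)@ey-y
    t=f(A)/(f(A)-f(B));P=A+t*(B-A);print("case x",((P[:2]-C)@ex).round(4),"z",P[2].round(4))
E
python3 farz.py 260 170 6 370,338 383,270
```

```text
case x 0.1065 z 0.0881
case x 0.1044 z 0.0921
```

The far end is at about z 0.088 and case x 0.105. The tilt is about 0.21 rad and the near end is at about 0.04, so the tilt condition is met. Now I relieve the contact and slide the rail out along the slope.

Request:
apply_moves --targets '[{"translation":[0,0,0.02],"twist":0,"hand":0.0},{"translation":[-0.05,0,0.0],"twist":0,"hand":0.0},{"translation":[-0.1,0,-0.017],"twist":0,"hand":0.0},{"translation":[0,0,0],"twist":0,"hand":0.0}]'

```text
time: 8.3
tool_pos: [0.5169, 0.0492, 0.1051]
tool_rot: [0.003, -0.109, 0.994, 0.0]
contact_force: [2.1, 1.5, -6.2]
gripper_width: 0.416
grasp_force: 63.7
```

```bash
python3 st.py
```

```text
8.3 [0.5169 0.0492 0.1051] yaw y 102.55 zdir [ 0.006  0.001 -1.   ] w 0.41584696936956445 F [ 2.1  1.5 -6.2] grip 63.71682643890381
to block, tool axes mm [17.9  0.1 65. ]
```

Request:
apply_moves --targets '[{"translation":[-0.1,0,-0.014],"twist":0,"hand":0.0},{"translation":[-0.1,0,-0.016],"twist":0,"hand":0.0},{"translation":[-0.1,0,-0.016],"twist":0,"hand":0.0},{"translation":[0,0,0],"twist":0,"hand":0.0}]'

```text
time: 8.7
tool_pos: [0.5458, 0.0554, 0.1094]
tool_rot: [0.002, -0.11, 0.994, -0.0]
contact_force: [-0.7, 0.0, -0.2]
gripper_width: 0.41
grasp_force: 64.3
```

Request:
apply_moves --targets '[{"translation":[-0.1,0,-0.016],"twist":0,"hand":0.0},{"translation":[-0.1,0,-0.016],"twist":0,"hand":0.0},{"translation":[0,0,0],"twist":0,"hand":0.0}]'

```text
time: 9.0
tool_pos: [0.5642, 0.0598, 0.1115]
tool_rot: [0.001, -0.109, 0.994, -0.0]
contact_force: [-0.4, 0.3, -1.7]
gripper_width: 0.408
grasp_force: 64.3
```

Request:
apply_moves --targets '[{"translation":[-0.1,0,-0.016],"twist":0,"hand":0.0},{"translation":[-0.1,0,-0.016],"twist":0,"hand":0.0},{"translation":[0,0,0],"twist":0,"hand":0.0}]'

```text
time: 9.3
tool_pos: [0.5837, 0.0641, 0.1147]
tool_rot: [0.001, -0.109, 0.994, -0.0]
contact_force: [0.6, -0.6, -1.2]
gripper_width: 0.416
grasp_force: 64.3
```

```bash
python3 st.py;  python3 -c "
from h import *
im=grab_frame('scene');save(cv2.resize(im[150:260,250:380],None,fx=5,fy=5,interpolation=cv2.INTER_CUBIC),'out.png')"
```

```text
9.3 [0.5837 0.0641 0.1147] yaw y 102.57 zdir [ 0.002  0.    -1.   ] w 0.4162353118001538 F [ 0.6 -0.6 -1.2] grip 64.30675506591797
to block, tool axes mm [86.1  0.1 74.5]
```

View pics/out.png

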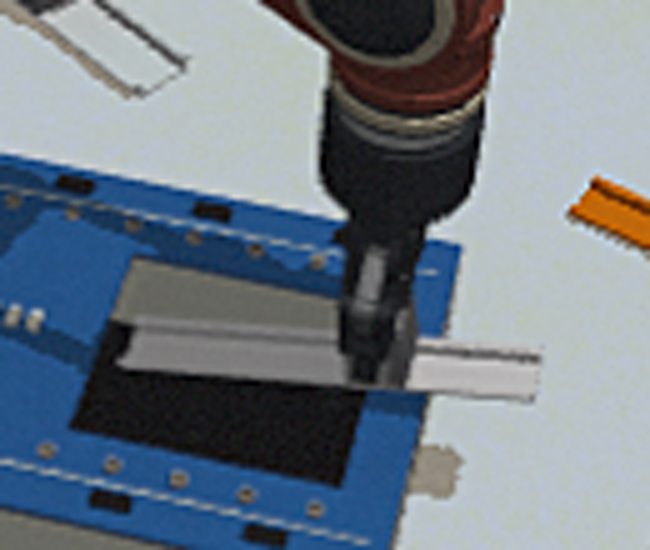

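The near end, at about (125,345) in the crop, has slid clear of the deck's edge and nothing is touching. I go a little further, lift, then come back over the hatch.

Request:
apply_moves --targets '[{"translation":[-0.08,0,-0.01],"twist":0,"hand":0.0},{"translation":[0,0,0],"twist":0,"hand":0.0},{"translation":[0,0,-0.1],"twist":0,"hand":0.0},{"translation":[0,0,-0.15],"twist":0,"hand":0.0},{"translation":[0,0,-0.2],"twist":0,"hand":0.0},{"translation":[0,0,-0.25],"twist":0,"hand":0.0},{"translation":[0,0,-0.2],"twist":0,"hand":0.0},{"translation":[0,0,-0.1],"twist":0,"hand":0.0}]'

```text
time: 10.15
tool_pos: [0.5913, 0.0657, 0.2193]
tool_rot: [0.003, -0.109, 0.994, -0.0]
contact_force: [0.6, -0.7, -1.5]
gripper_width: 0.415
grasp_force: 64.3
```

Request:
apply_moves --targets '[{"translation":[0.1,0,0],"twist":0,"hand":0.0},{"translation":[0.15,0,0],"twist":0,"hand":0.0},{"translation":[0.15,0,0],"twist":0,"hand":0.0},{"translation":[0.1,0,0],"twist":0,"hand":0.0},{"translation":[0,0,0],"twist":0,"hand":0.0},{"translation":[0,0,0],"twist":0,"hand":0.0},{"translation":[0,0,0],"twist":0,"hand":0.0}]'

```text
time: 10.85
tool_pos: [0.5415, 0.0549, 0.2149]
tool_rot: [0.0, -0.109, 0.994, 0.0]
contact_force: [-0.1, -0.3, -1.8]
gripper_width: 0.408
grasp_force: 64.4
```

```bash
python3 st.py;  python3 -c "
from h import *
im=grab_frame('scene');save(cv2.resize(im[120:260,230:390],None,fx=4,fy=4,interpolation=cv2.INTER_CUBIC),'fin.png')"
```

```text
10.85 [0.5415 0.0549 0.2149] yaw y 102.56 zdir [ 0.  0. -1.] w 0.40785819456203487 F [-0.1 -0.3 -1.8] grip 64.35816764831543
to block, tool axes mm [ 4.270e+01 -1.000e-01  1.749e+02]
```

View pics/fin.png

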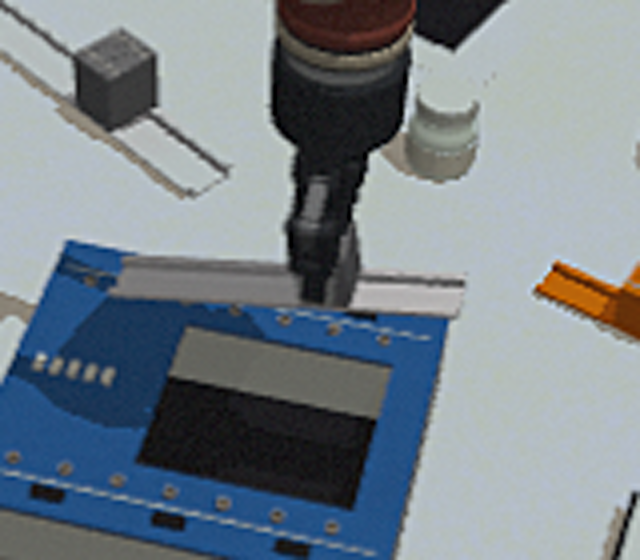

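The rail is held above the deck. Its ends are at about (115,275) and (460,297) in the crop. I check the tilt from the corners at each end.

```bash
python3 farz.py 230 120 4 108,296 122,256; python3 farz.py 230 120 4 456,318 466,276
```

```text
case x -0.0646 z 0.1588
case x -0.0664 z 0.1594
case x 0.1514 z 0.201
case x 0.1513 z 0.2012
```

The tilt is about 0.19 rad (limit 0.26). The ends are at about 0.16 and 0.20 m, and the block is about 30 mm from the hatch's centre. Handing in.

```bash
python3 -c "
from plant import *
print(job_done())"
```

```text
the job is handed in; nothing more can be done
None
```

The job is handed in with the rail out through the hatch and held still in the gripper, tilted about 11° with both ends more than 90 mm above the deck by camera estimate; the arm stayed clear of the meter, jar and interface box, and no verdict came back.

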